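# Brewhouse changeover: heater off, then transfer pump on

### The job

The boil is over: with the fingertips, gently press the raised white end of the rocker on the red heater remote fully down to switch the heater off. Only then press the green pump button fully down, let it spring back up, and withdraw. Do not pick up or shove the remotes, never touch the blue stirrer remote or the yellow-buttoned remote, and leave everything else on the bench where it stands.

Things in the scene. Friction and masses are not known exactly. Their poses are not given: they have to be found in the camera images.
- heater_pod: Loose remote-control box, 0.5 to 1 kg, 100 x 66 mm (x by y), 40 mm high, on rubber feet; origin: centre of its underside, z up; any yaw. Red housing: the heater. On top a rocker paddle 76 x 40 x 8 mm pivots about the box's y axis, 53 mm above the bench: the half towards the box's +x is white (off), the other black (on).
- heater_rocker (a joint): Tilt of the heater's rocker in rad. Near 0 (0 to 0.05 at the start): white end up, heater on; 0.36: white end fully down against its stop, heater off. It moves about 10 mm at the pressing point, resists with 2 to 3 N there, and stays where it is left.
- heater_white_end (a point): The place to press on the heater's rocker: on the top face of the white half, 28 mm from the pivot. It moves with the rocker: about 62 mm above the bench when up, 52 mm when fully down.
- stirrer_pod: Loose remote-control box, 0.5 to 1 kg, 100 x 66 mm (x by y), 40 mm high, on rubber feet; origin: centre of its underside, z up; any yaw. Blue housing: the stirrer, to be left alone. Same black and white rocker as the heater, white end up.
- pump_pod: Loose remote-control box, 0.5 to 1 kg, 100 x 66 mm (x by y), 40 mm high, on rubber feet; origin: centre of its underside, z up; any yaw. Grey housing with a green button in its middle: the transfer pump.
- pump_button (a joint): Depth of the green button in m: 0 up, 0.008 fully down. It takes about 5 N to push fully down and springs back when let go.
- pump_button_top (a point): Centre of the top face of the green button cap (36 mm across), about 64 mm above the bench; it moves with the cap.
- timer_pod: Loose remote-control box, 0.5 to 1 kg, 100 x 66 mm (x by y), 40 mm high, on rubber feet; origin: centre of its underside, z up; any yaw. Grey housing with a yellow button (the same size as the green one) in its middle: the timer, to be left alone.
- jug: Loose steel beaker, 84 mm across and 100 mm high; origin at the centre of its underside. To be left alone.
- sample_jar: Loose amber jar with a white cap, 60 mm across and 85 mm high; origin at the centre of its underside. To be left alone.
- bung: Loose black rubber bung, 44 mm across and 32 mm high; origin at the centre of its underside. To be left alone.
- coupling: Loose brass hose coupling, 44 mm across and 46 mm high; origin at the centre of its underside. To be left alone.
- cup: Loose white plastic cup, 64 mm across and 60 mm high; origin at the centre of its underside. To be left alone.
There are look-alikes about, which are no part of the job. What is shaped like the heater_pod but pink is not meant. What is shaped like the pump_pod but pink is not meant.

How it is judged:
By the outcome, as a careful person would: the job done as asked, in the order asked, and still so for the second after the job is handed in, with the robot touching nothing.
It also fails if it takes over 38 s, if anything falls off the work surface, if the arm or the gripper's body presses on something with over 40 N, if the wrist force passes 120 N, or if a joint passes its speed limit or range.

### The arm

A 6-joint arm with a two-finger parallel gripper is mounted at the origin on the work surface. World frame = base frame: x ahead of the robot, y to its left, z up, the work surface at z = 0. Lengths are in m, angles in degrees, forces in N, time in s.
With the tool pointing down it reaches from about 0.425 to 0.95 m from the base axis. Payload 3.5 kg.
Tool frame: the origin (TCP) lies between the finger pads; the fingertips stand r.nose_length ahead of it and the grasp point (between the pads) is the TCP (r.nose_length is the distance from the TCP to the fingertips, in m); z points along the fingers, y is the line along which they close (so a half turn about z gives the same grasp; the last joint's range is limited). The gripper opens to 85 mm and grips with 20 to 120 N. Pads are 22 mm wide; open, the fingers measure 114 mm over their backs; the gripper's body (76 mm by 85 mm) begins 54 mm behind the grasp point. The pads swing forward as they close: fully open they stand 13 mm farther back than shut.
Start: joints at [54.775, 16.404, 90.338, -0, 73.258, -8.594], TCP at [0.303, 0.603, 0.25] pointing down, gripper open.
Joint ranges: [-158.93, 158.93], [-51.34, 127.21], [12.03, 142.37], [-87.48, 267.48], [13.55, 161.25], [-162.69, 162.69]. Speed limits (degrees/s): [159.86, 159.86, 180, 180, 180, 180].

### API

Orientations are given as a 3x3 rotation matrix whose columns are the frame's x, y, z axes.
In Python, from rig import r gives the robot as it stands.
- The arm moves only by the tool servo_tool, never from a script. Its argument "steps" is a list that holds one entry, the list of rows, each a list of 7 numbers: the turn, a rotation vector about the world's x, y, z in degrees, then the shift along the world's x, y, z in cm, then the gripper command: -1 is shut, 1 is fully open, values between are in proportion. A call has 1 to 12 rows; each row shifts and turns the commanded pose from where the row before left it; what a row does not reach is not made up. A row lasts 1/8 s, in which the tool goes at most 62.5 mm and 10.7 degrees, less where a joint would pass 70% of its speed; a pose out of reach is approached as far as the arm can. A call with a gripper value outside its range is refused whole. The fingers move at their own pace and stop on an object; "force" is the grip in N (left out, the last holds). Time passes only in rows, so rows that do not move let the fingers close. It gives the time, the measured TCP pose, the force, the opening and the grip force at its end, in the units of the state.
- r.observe(): the state, without advancing time (a new reading comes with each control period).
- r.camera(name): name is "side" or "top"; returns a dict with "pixels" (400x640x3 uint8, red, green, blue), "camera_matrix" (3x3 intrinsics, pixels), "pose" (4x4, takes a point from camera to world coordinates). Camera axes: x right, y down, z forward; pixel columns grow to the right and rows downward; lengths in m; the calibration is good to about 2 mm. A picture is of the moment at which its call begins. There is no depth.
- r.job_done(): hands the job in; it is judged then, once.
Trained networks look in a picture, given as the dict that the camera call returned (one of the last four; its "shot" number tells which), for a name from the list of things; names that differ only in an ending like _2 or _b are one class to them, and where a whole thing is asked for, a point or a joint stands for the part that bears it (a point fixed in the world has none). Each returns a list of dicts, best first, with "score" (0 to 1); they miss things now and then, are a little off and sometimes report something else, mostly with a low value. They report only what shows in the picture. A call takes as long as a camera call. They do not tell look-alikes from the thing itself.
- r.look_for(picture, target): "point" ([row, column] in pixels, amid what is visible of it).
- r.outline_of(picture, target): "pixels" (400x640 bool, what is visible of it) and "point" ([row, column] in pixels, amid what is visible of it).
The state is a dict: "time": time; "joint_positions": joint angles; "joint_vel": joint speeds; "joint_efforts": joint torques, N m; "ee_pos": TCP position; "ee_rot": TCP orientation; "ft_force": force on the tool from outside, world axes, zero at the start; "torque": the same for the moment, N m; "grip_width": finger opening in m; "finger_force": force on a finger pad.
Only numpy, scipy, OpenCV 4.12 (cv2) and the standard library are available. Lean on these libraries where they do the work, as an engineer would, in place of code of your own. Each camera call takes 0.05 s, during which the arm holds its last target. There are 200 camera calls.

## Working session

There is one attempt and no reset: what is moved stays moved. The work goes in short steps, Python scripts to look and compute and a tool call to move; the robot and the scene stay as the last step left them, time stands still between calls to the robot, and variables do not carry over. Pictures are saved under pics/ and viewed, at most 10 in all, crops included, and the job is handed in when it is done.

Besides the shell and the picture viewer there is one more tool, called after "Call:" in YAML: its name, and indented under it one key for each argument. servo_tool: Moves the arm, as the interface text tells. Its arguments: {"type":"object","properties":{"steps":{"type":"array","items":{"type":"array","items":{"type":"array","items":{"type":"number"}}}},"force":{"type":"number"}},"required":["steps"]}

```bash
mkdir -p pics; cat > h.py <<'E'
import numpy as np, cv2
from rig import r
def ray(c,p,z):
    K=c["camera_matrix"];T=np.array(c["pose"]);d=T[:3,:3]@np.linalg.inv(K)@np.array([p[1],p[0],1.])
    o=T[:3,3];return o+d*(z-o[2])/d[2]
def proj(c,X):
    T=np.linalg.inv(np.array(c["pose"]));q=c["camera_matrix"]@(T[:3,:3]@np.array(X)+T[:3,3]);return q[1]/q[2],q[0]/q[2]
def save(c,n): cv2.imwrite("pics/"+n,c["pixels"][:,:,::-1])
E
python3 - <<'E'
from h import *
for n in("top","side"):
    c=r.camera(n);save(c,n+"0.png");print(n,np.round(c["pose"],3).tolist())
    for t,z in(("heater_pod",.04),("heater_white_end",.062),("stirrer_pod",.04),("pump_pod",.04),("pump_button_top",.064),("timer_pod",.04)):
        for d in r.look_for(c,t):print(t,round(d["score"],2),np.round(d["point"]),np.round(ray(c,d["point"],z),3))
print(r.nose_length,r.observe()["ee_rot"],r.observe()["time"])
E
```

```text
top [[0.027, -0.991, 0.133, 0.329], [-0.999, -0.03, -0.021, 0.019], [0.025, -0.132, -0.991, 1.396], [0.0, 0.0, 0.0, 1.0]]
heater_pod 0.96 [274. 407.] [ 0.323 -0.27   0.04 ]
heater_pod 0.94 [225. 404.] [ 0.463 -0.261  0.04 ]
heater_pod 0.75 [171. 418.] [ 0.622 -0.302  0.04 ]
heater_pod 0.7 [191. 177.] [0.543 0.394 0.04 ]
heater_white_end 0.88 [169. 419.] [ 0.625 -0.297  0.062]
heater_white_end 0.77 [275. 410.] [ 0.322 -0.274  0.062]
heater_white_end 0.6 [225. 405.] [ 0.463 -0.26   0.062]
stirrer_pod 0.63 [200. 219.] [0.519 0.273 0.04 ]
stirrer_pod 0.61 [215. 347.] [ 0.487 -0.096  0.04 ]
pump_pod 0.96 [271. 352.] [ 0.327 -0.113  0.04 ]
pump_pod 0.54 [189. 174.] [0.547 0.403 0.04 ]
pump_button_top 0.68 [215. 350.] [ 0.484 -0.101  0.064]
pump_button_top 0.63 [224. 406.] [ 0.465 -0.261  0.064]
timer_pod 0.78 [206. 282.] [0.509 0.092 0.04 ]
side [[0.747, -0.371, 0.551, -0.071], [-0.665, -0.43, 0.611, -0.642], [0.011, -0.823, -0.568, 0.685], [0.0, 0.0, 0.0, 1.0]]
heater_pod 0.92 [260. 450.] [ 0.621 -0.309  0.04 ]
heater_pod 0.85 [289. 389.] [ 0.451 -0.276  0.04 ]
heater_pod 0.7 [329. 344.] [ 0.309 -0.288  0.04 ]
heater_white_end 0.77 [253. 448.] [ 0.613 -0.304  0.062]
heater_white_end 0.73 [179. 263.] [0.484 0.218 0.062]
heater_white_end 0.67 [277. 387.] [ 0.456 -0.264  0.062]
heater_white_end 0.6 [318. 347.] [ 0.317 -0.285  0.062]
stirrer_pod 0.78 [173. 264.] [0.525 0.276 0.04 ]
pump_pod 0.74 [284. 294.] [ 0.312 -0.135  0.04 ]
pump_pod 0.59 [247. 346.] [ 0.474 -0.122  0.04 ]
pump_button_top 0.75 [234. 345.] [ 0.486 -0.108  0.064]
pump_button_top 0.72 [269. 292.] [ 0.321 -0.118  0.064]
timer_pod 0.71 [207. 299.] [0.494 0.074 0.04 ]
0.019 [[-8.93933638e-01  4.48199342e-01  3.79255644e-05]
 [ 4.48199343e-01  8.93933637e-01  3.64157259e-05]
 [-1.75814333e-05  4.95514554e-05 -9.99999999e-01]] 0.7
```

```bash
python3 -c "
import cv2
a=cv2.imread('pics/top0.png')[130:310,130:450];cv2.imwrite('pics/t1.png',cv2.resize(a,(800,450),interpolation=3))
a=cv2.imread('pics/side0.png')[140:360,220:500];cv2.imwrite('pics/s1.png',cv2.resize(a,(760,597),interpolation=3))"
```

```text
(no output)
```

View pics/t1.png

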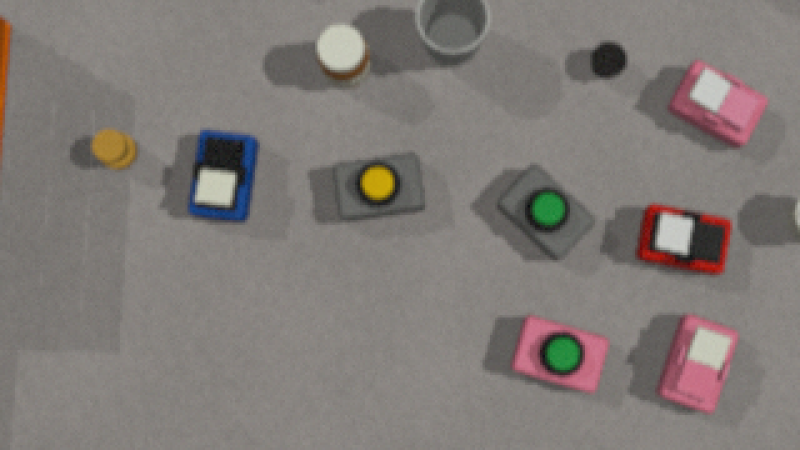

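View pics/s1.png

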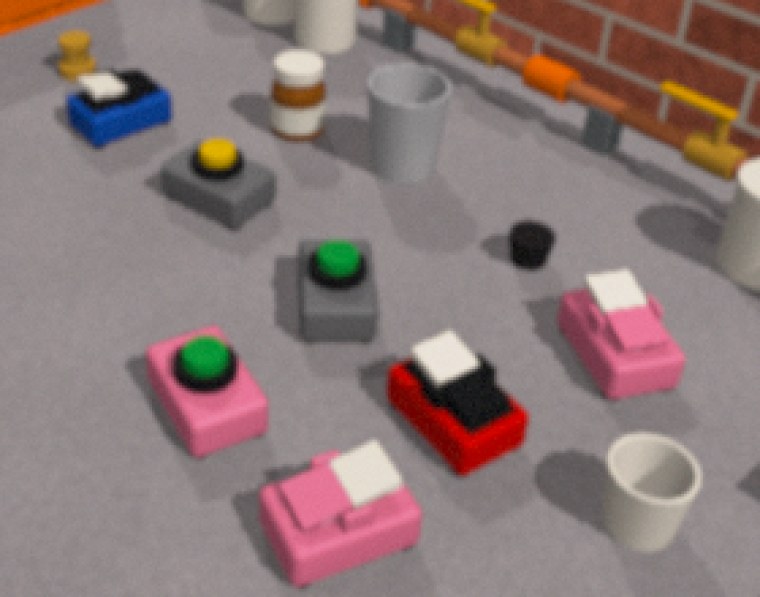

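The grey pump with the green button is at about top pixel (214, 349), and the red heater at (226, 404) with its white end to the left at (224, 400). The pink boxes are decoys; blue and yellow are well off to the left.

```bash
cat > m.py <<'E'
from h import *
def blob(c,mask,near,rad):
    n,l,s,ce=cv2.connectedComponentsWithStats(mask.astype(np.uint8))
    b=[(s[i,4],ce[i][::-1]) for i in range(1,n) if s[i,4]>25 and np.hypot(*(ce[i][::-1]-near))<rad]
    return max(b,key=lambda t:t[0]) if b else (0,np.array([np.nan,np.nan]))
def masks(c):
    p=c["pixels"].astype(int);R,G,B=p[...,0],p[...,1],p[...,2]
    return dict(white=(p.min(2)>165),green=(G>R+50)&(G>B+30),red=(R>120)&(G<60)&(B<60))
def tri(cs,ps):
    A=np.zeros((3,3));b=np.zeros(3)
    for c,p in zip(cs,ps):
        o=np.array(c["pose"])[:3,3];d=ray(c,p,0)-o;d/=np.linalg.norm(d);M=np.eye(3)-np.outer(d,d);A+=M;b+=M@o
    return np.linalg.solve(A,b)
E
python3 - <<'E'
from m import *
cs=[r.camera("top"),r.camera("side")]
guess=dict(white=[(223.6,399.6),(273,385)],green=[(214,349),(236,344)],red=[(226,404),(290,389)])
zz=dict(white=.062,green=.064,red=.04)
for k in guess:
    ps=[]
    for c,g in zip(cs,guess[k]):
        a,p=blob(c,masks(c)[k],np.array(g),14);ps.append(p);print(k,a,p.round(1),ray(c,p,zz[k]).round(4))
    print(" tri",tri(cs,ps).round(4))
c=cs[0];o=r.outline_of(c,"heater_pod")
for d in o:
  if np.hypot(*(np.array(d["point"])-(226,404)))<12:
    q=cv2.minAreaRect(np.argwhere(d["pixels"]).astype(np.float32));b=cv2.boxPoints(q);print(d["score"],q);print([ray(c,x,.04)[:2].round(4).tolist() for x in b])
m=masks(c)
n,l=cv2.connectedComponents(m["white"].astype(np.uint8));w=l==l[224,400];b=cv2.boxPoints(cv2.minAreaRect(np.argwhere(w).astype(np.float32)));print([ray(c,x,.062)[:2].round(4).tolist() for x in b])
E
```

```text
white 156 [222.9 399.3] [ 0.467  -0.2423  0.062 ]
white 275 [270.6 383.5] [ 0.4636 -0.2462  0.062 ]
 tri [ 0.4675 -0.2433  0.0574]
green 132 [213.1 348.9] [ 0.4904 -0.0987  0.064 ]
green 165 [234.7 344.2] [ 0.4825 -0.1081  0.064 ]
 tri [ 0.4915 -0.0995  0.054 ]
red 101 [228.6 415.3] [ 0.4542 -0.2929  0.04  ]
red 533 [297. 392.] [ 0.4378 -0.2946  0.04  ]
 tri [ 0.4512 -0.2916  0.0292]
0.61 ((225.94906616210938, 403.2283020019531), (36.30484390258789, 24.387516021728516), 79.3803482055664)
[[0.5039, -0.2126], [0.4343, -0.2002], [0.4181, -0.303], [0.4876, -0.3161]]
[[0.4877, -0.2285], [0.4519, -0.2216], [0.4462, -0.2555], [0.4819, -0.2625]]
```

Call:
servo_tool:
  steps:
    - [[0,0,-7.3,2.5,-5,0,-1],[0,0,-7.3,2.5,-5,0,-1],[0,0,-7.3,2.5,-5,0,-1],[0,0,-7.3,2.5,-5,0,-1],[0,0,-7.3,2.5,-5,0,-1],[0,0,-7.3,2.5,-5,0,-1],[0,0,-7.3,2.5,-5,0,-1],[0,0,-7.3,2.5,-5,0,-1],[0,0,-7.3,2.5,-5,0,-1],[0,0,-7.3,2.5,-5,0,-1]]
  force: 40

```text
time: 2.1
ee_pos: [0.5532, 0.1017, 0.2507]
ee_rot: [[0.172, 0.985, 0.001], [0.985, -0.172, 0.0], [0.0, 0.001, -1.0]]
ft_force: [0.6, 0.5, -1.0]
grip_width: -0.0003
finger_force: 0.0
```

Call:
servo_tool:
  steps:
    - [[0,0,0,-1.05,-4.2,-1.2,-1],[0,0,0,-1.05,-4.2,-1.2,-1],[0,0,0,-1.05,-4.2,-1.2,-1],[0,0,0,-1.05,-4.2,-1.2,-1],[0,0,0,-1.05,-4.2,-1.2,-1],[0,0,0,-1.05,-4.2,-1.2,-1],[0,0,0,-1.05,-4.2,-1.2,-1],[0,0,0,-1.05,-4.1,-1.2,-1],[0,0,0,0,0,0,-1],[0,0,0,0,0,0,-1]]

```text
time: 3.35
ee_pos: [0.4686, -0.2314, 0.1545]
ee_rot: [[0.168, 0.986, 0.0], [0.986, -0.168, 0.0], [0.0, 0.0, -1.0]]
ft_force: [-0.1, -0.5, -0.1]
grip_width: 0.0004
finger_force: 0.0
```

Call:
servo_tool:
  steps:
    - [[0,0,0,0,0,-2,-1],[0,0,0,0,0,-2,-1],[0,0,0,0,0,-1.5,-1],[0,0,0,0,0,0,-1]]

```text
time: 3.85
ee_pos: [0.4682, -0.2303, 0.0983]
ee_rot: [[0.166, 0.986, -0.002], [0.986, -0.166, 0.002], [0.001, -0.002, -1.0]]
ft_force: [-0.3, -0.3, 0.4]
grip_width: 0.0003
finger_force: 0.0
```

```bash
python3 - <<'E'
from m import *
c=r.camera("side");t=r.camera("top");e=np.array(r.observe()["ee_pos"]);print(e)
tip=e-[0,0,.019]
for k in (c,t):print(np.round(proj(k,tip),1))
a=c["pixels"][220:330,310:450,::-1];b=t["pixels"][170:280,340:480,::-1]
cv2.imwrite("pics/n1.png",np.vstack([cv2.resize(x,(382,300),interpolation=2) for x in (a,b)]))
E
```

```text
[ 0.46902765 -0.23142732  0.09988881]
[259.1 380.8]
[221.4 396.8]
```

View pics/n1.png

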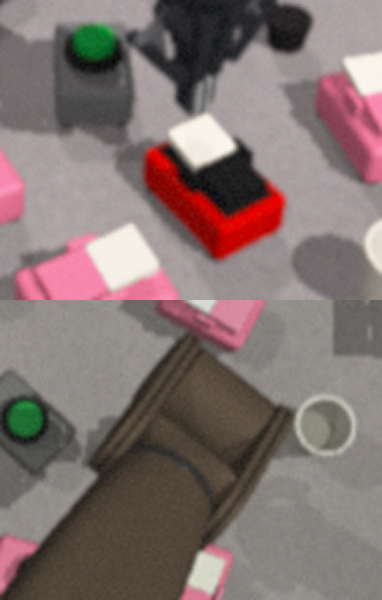

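The fingertips (side pixel (260, 381)) hang over the outer part of the white end, as intended. I'm descending gently.

Call:
servo_tool:
  steps:
    - [[0,0,0,0,0,-0.5,-1],[0,0,0,0,0,-0.5,-1],[0,0,0,0,0,-0.4,-1],[0,0,0,0,0,-0.2,-1],[0,0,0,0,0,-0.2,-1],[0,0,0,0,0,-0.2,-1],[0,0,0,0,0,-0.2,-1],[0,0,0,0,0,0,-1]]

```text
time: 4.95
ee_pos: [0.4686, -0.2317, 0.0773]
ee_rot: [[0.167, 0.986, 0.0], [0.986, -0.167, -0.0], [-0.0, 0.0, -1.0]]
ft_force: [-0.1, 0.5, 0.8]
grip_width: 0.0004
finger_force: 0.3
```

Call:
servo_tool:
  steps:
    - [[0,0,0,0,0,-0.15,-1],[0,0,0,0,0,-0.15,-1],[0,0,0,0,0,0,-1]]

```text
time: 5.32
ee_pos: [0.4687, -0.2315, 0.0743]
ee_rot: [[0.167, 0.986, 0.0], [0.986, -0.167, 0.0], [0.0, 0.0, -1.0]]
ft_force: [1.2, 1.2, 3.0]
grip_width: 0.0001
finger_force: 1.2
```

Call:
servo_tool:
  steps:
    - [[0,0,0,0,0,-0.1,-1],[0,0,0,0,0,-0.1,-1],[0,0,0,0,0,0,-1]]

```text
time: 5.7
ee_pos: [0.4686, -0.2316, 0.0722]
ee_rot: [[0.167, 0.986, 0.0], [0.986, -0.167, -0.0], [-0.0, 0.0, -1.0]]
ft_force: [0.8, 1.9, 1.7]
grip_width: 0.0005
finger_force: 1.4
```

Call:
servo_tool:
  steps:
    - [[0,0,0,0,0,-0.1,-1],[0,0,0,0,0,0,-1],[0,0,0,0,0,0,-1]]

```text
time: 6.08
ee_pos: [0.4687, -0.2316, 0.0715]
ee_rot: [[0.167, 0.986, 0.0], [0.986, -0.167, -0.0], [0.0, 0.0, -1.0]]
ft_force: [0.0, 3.6, 4.3]
grip_width: 0.0002
finger_force: 2.7
```

```bash
python3 - <<'E'
from m import *
c=r.camera("side");a=c["pixels"][220:330,310:450,::-1]
cv2.imwrite("pics/n2.png",cv2.resize(a,(700,550),interpolation=2));o=r.observe();print(o["ft_force"],o["ee_pos"])
E
```

```text
[0.0806877  3.4594126  4.88942336] [ 0.46865569 -0.23161384  0.07151452]
```

View pics/n2.png

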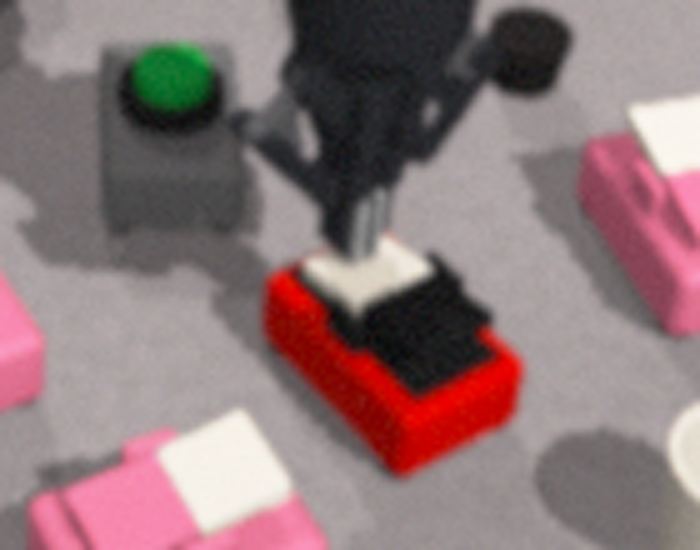

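The white end (crop (365, 270)) has gone down and the box has not moved. I'm pressing on until it firmly meets the stop.

Call:
servo_tool:
  steps:
    - [[0,0,0,0,0,-0.1,-1],[0,0,0,0,0,0,-1],[0,0,0,0,0,0,-1]]

```text
time: 6.5
ee_pos: [0.4687, -0.2317, 0.0713]
ee_rot: [[0.167, 0.986, -0.0], [0.986, -0.167, 0.0], [0.0, -0.0, -1.0]]
ft_force: [-1.1, 4.7, 9.2]
grip_width: -0.0004
finger_force: 5.0
```

Call:
servo_tool:
  steps:
    - [[0,0,0,0,0,-0.05,-1],[0,0,0,0,0,0,-1],[0,0,0,0,0,0,-1]]

```text
time: 6.88
ee_pos: [0.4688, -0.2317, 0.0712]
ee_rot: [[0.167, 0.986, -0.0], [0.986, -0.167, 0.0], [0.0, -0.0, -1.0]]
ft_force: [-1.7, 5.2, 11.3]
grip_width: -0.0002
finger_force: 6.2
```

It's on the stop (force rises, position stalled). Now I'll lift and move over the pump.

Call:
servo_tool:
  steps:
    - [[0,0,0,0,0,0.5,-1],[0,0,0,0,0,1.5,-1],[0,0,0,0,0,2,-1],[0,0,0,0,0,2,-1],[0,0,0,0.5,3.3,0,-1],[0,0,0,0.5,3.3,0,-1],[0,0,0,0.5,3.3,0,-1],[0,0,0,0.5,3.3,0,-1],[0,0,0,0,0,-1,-1],[0,0,0,0,0,-1,-1],[0,0,0,0,0,0,-1]]

```text
time: 8.25
ee_pos: [0.4875, -0.1002, 0.1084]
ee_rot: [[0.168, 0.986, -0.003], [0.986, -0.168, 0.001], [0.0, -0.003, -1.0]]
ft_force: [0.3, -0.6, -1.1]
grip_width: -0.0
finger_force: 0.0
```

```bash
python3 - <<'E'
from m import *
c=r.camera("side");o=r.observe();e=np.array(o["ee_pos"]);print(o["ft_force"],e,proj(c,e-[0,0,.019]))
a,p=blob(c,masks(c)["green"],np.array((235,344)),14);print(a,p,"expected px for (0.489,-0.1,.06)",proj(c,(.489,-.1,.06)))
a=c["pixels"][200:330,300:450,::-1]
cv2.imwrite("pics/n3.png",cv2.resize(a,(692,600),interpolation=2))
E
```

```text
[-0.75566596 -0.08841701 -0.17286926] [ 0.48797235 -0.10040609  0.10904023] (np.float64(223.3765828484634), np.float64(344.04249574871994))
166 [234.80120482 344.26506024] expected px for (0.489,-0.1,.06) (np.float64(233.2861146522922), np.float64(343.71609680814413))
```

View pics/n3.png

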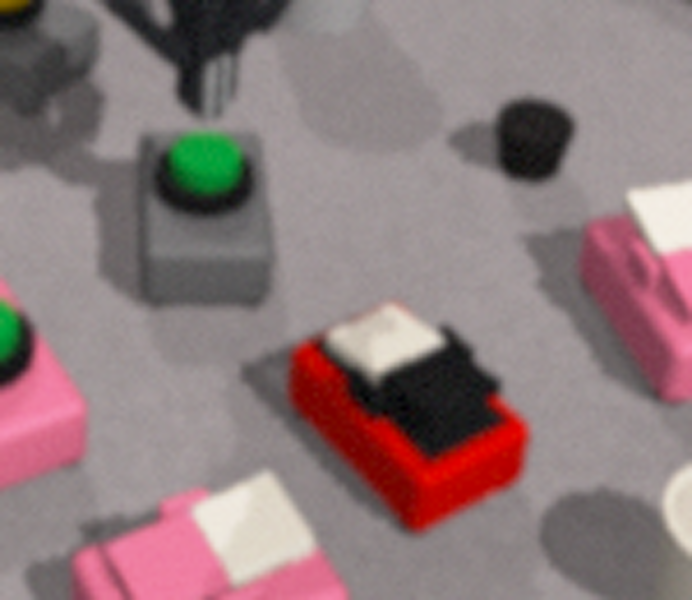

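The white end is now flush and down (crop (385, 340)), and the fingertips are above the green cap (crop (207, 160)). Time to press.

Call:
servo_tool:
  steps:
    - [[0,0,0,0,0,-1,-1],[0,0,0,0,0,-1,-1],[0,0,0,0,0,-0.5,-1],[0,0,0,0,0,-0.2,-1],[0,0,0,0,0,-0.2,-1],[0,0,0,0,0,-0.2,-1],[0,0,0,0,0,-0.2,-1],[0,0,0,0,0,0,-1],[0,0,0,0,0,0,-1]]

```text
time: 9.43
ee_pos: [0.4886, -0.0996, 0.0771]
ee_rot: [[0.167, 0.986, 0.0], [0.986, -0.167, -0.0], [-0.0, 0.0, -1.0]]
ft_force: [-1.8, 0.9, 4.5]
grip_width: 0.0002
finger_force: 2.0
```

Call:
servo_tool:
  steps:
    - [[0,0,0,0,0,-0.1,-1],[0,0,0,0,0,0,-1],[0,0,0,0,0,0,-1]]

```text
time: 9.8
ee_pos: [0.4886, -0.0996, 0.0759]
ee_rot: [[0.167, 0.986, 0.0], [0.986, -0.167, 0.0], [0.0, 0.0, -1.0]]
ft_force: [-2.3, 0.3, 4.7]
grip_width: -0.0004
finger_force: 2.2
```

Call:
servo_tool:
  steps:
    - [[0,0,0,0,0,-0.1,-1],[0,0,0,0,0,0,-1],[0,0,0,0,0,0,-1]]

```text
time: 10.18
ee_pos: [0.4886, -0.0996, 0.075]
ee_rot: [[0.167, 0.986, 0.0], [0.986, -0.167, -0.0], [-0.0, 0.0, -1.0]]
ft_force: [-3.0, 1.1, 5.0]
grip_width: 0.0
finger_force: 2.9
```

Call:
servo_tool:
  steps:
    - [[0,0,0,0,0,-0.1,-1],[0,0,0,0,0,0,-1],[0,0,0,0,0,0,-1]]

```text
time: 10.55
ee_pos: [0.4887, -0.0997, 0.0749]
ee_rot: [[0.167, 0.986, -0.001], [0.986, -0.167, 0.0], [0.0, -0.001, -1.0]]
ft_force: [-4.2, 1.0, 10.7]
grip_width: -0.0001
finger_force: 5.5
```

The button is on its stop (10.7 N, stalled at .075). Now I'll withdraw.

Call:
servo_tool:
  steps:
    - [[0,0,0,0,0,0.5,-1],[0,0,0,0,0,1,-1],[0,0,0,0,0,2,-1],[0,0,0,0,0,3,-1],[0,0,0,0,0,4,-1],[0,0,0,0,0,4,-1],[0,0,0,0,0,3,-1],[0,0,0,0,0,0,-1],[0,0,0,0,0,0,-1]]

```text
time: 11.68
ee_pos: [0.488, -0.0994, 0.2474]
ee_rot: [[0.167, 0.986, -0.002], [0.986, -0.167, 0.001], [0.0, -0.002, -1.0]]
ft_force: [-0.6, 0.5, -0.2]
grip_width: 0.0004
finger_force: 0.0
```

```bash
python3 - <<'E'
from m import *
c=r.camera("side");o=r.observe();print(o["ft_force"],o["ee_pos"],o["time"])
print(blob(c,masks(c)["green"],np.array((235,344)),14))
save(c,"end.png")
E
```

```text
[-0.54384771 -0.45997909  0.57421745] [ 0.48768087 -0.09927546  0.24683579] 11.725
(np.int32(167), array([234.74251497, 344.28742515]))
```

View pics/end.png

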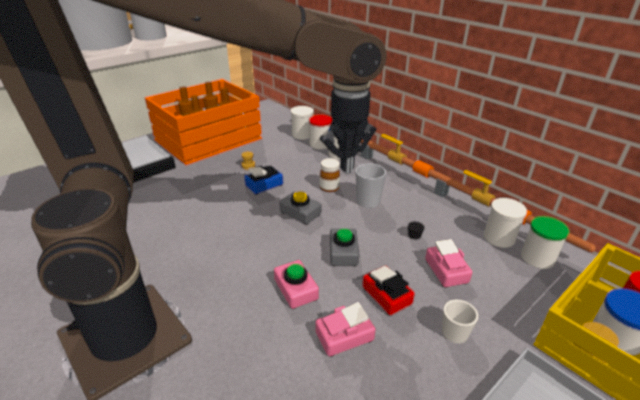

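The heater's white end is down at (275, 384), the green cap is back up at (235, 344), everything else is in place, and the arm is clear.

```bash
python3 -c "
from rig import r
print(r.job_done())"
```

```text
the job is handed in; nothing more can be done
None
```

The job is handed in: I pressed the heater's white end down to its stop first, then pressed the green pump button fully, it sprang back up, and I withdrew clear by about 12 s; the last picture shows nothing else moved.

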